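# Roll the press roller up its rack and latch it in

### The job

With the fingertips, gently push the blue press roller up the sloped gutter of its rack, over the two small humps, until it sits between the humps and the red-faced stop and does not roll back. Then push the red knob to slide the latch bar fully across behind the roller, and move the hand clear. Only push the roller, do not lift or throw it, and leave the shoe soles, the jar and the steel press foot where they are.

Things in the scene. Friction and masses are not known exactly. Their poses are not given: they have to be found in the camera images.
- bed: Sloped bed of the blue roller rack: an open-topped gutter fixed on the table. Origin on its aluminium floor, on the centreline. x runs uphill along the floor (8 degrees), y to the left across it, z square to the floor. Floor from x = -127 to 117 mm; side walls 18 mm high, inner faces at |y| = 48 mm. The bed's frame is meant wherever 'on the bed' is said below.
- low_end (a point): Mid-point of the gutter floor at the low end, x = -110 mm on the bed, at the face of two corner lips (8 mm thick, 30 mm high, from each wall in to |y| = 33 mm) that hold the roller at the start. The 66 mm between the lips is open, so that fingertips can come in behind the roller.
- humps (a point): Midway between two rounded steel humps on the gutter floor, level with their tops: 4 mm high, at x = 62.5 mm on the bed, |y| = 28 to 48 mm. The floor between them is flat. The roller's flanges ride over them.
- stop (a point): Middle of the face of the stop, an upright plate with a red pad that closes the upper end of the gutter: face at x = 105 mm on the bed, plate 45 mm high.
- seat (a point): Where the middle of the roller's axis lies when it is home: x = 79, y = 0, z = 25 mm on the bed, with 2 to 3 mm of play between humps and stop.
- roller: Press roller lying across the gutter: ribbed blue sleeve 46 mm across, 60 mm long, that spins freely on a shaft between steel flanges 50 mm across, 14 mm wide; 90 mm long in all, 0.3 to 0.5 kg. Push on the sleeve. Origin: middle of its axis (its y); x and z turn as it rolls. Starts on the low-end lips, x about -85 mm on the bed. It rolls back if let go below the humps. Under 15 N takes it over the humps.
- latch (a joint): Slide of the steel latch bar, m: 0 = open (bar outside the gutter, to its left), 0.045 = fully shut (across the gutter behind the roller, bar end 8 mm left of the centreline); starts at 0 to 0.006. Moves along the bed's -y, 1.5 N friction, stays where left. Bar 9 mm wide, 12 mm high, centred at x = 45.5, z = 25 mm on the bed. It strikes the roller if that is not home.
- latch_knob (a point): Middle of the red knob on the outer end of the latch bar: upright, 20 mm across, 22 mm high (11 mm either way), on a 14 mm stem; the bar's top is 23 mm below. At y = 113 mm on the bed with the latch at 0, 68 mm when shut, z = 54 mm. Push its outer (left) side. A blue shelf under the bar, its top 38 mm below this point, reaches y = 128 mm.
- sole: Bystander: black and grey shoe sole lying flat, about 260 by 90 by 18 mm, origin under its middle. Leave alone.
- jar: Bystander: pale jar with yellow cap, 60 mm in diameter, 85 mm high, origin at the centre of its underside. Leave alone.
- foot: Bystander: steel press foot, a disc 56 mm in diameter with an upright stem 22 mm thick, 60 mm high in all, origin at the centre of its underside. Leave alone.
Not all that is in view belongs to the job. There is more than one size of the roller; the one meant has the size given above.

How it is judged:
On the way:
1. the roller sits between the humps and the stop while the latch is still open (x of roller in the frame of bed between 0.074 and 0.085 m and z of roller in the frame of bed between 0.02 and 0.029 m and y of roller in the frame of bed between -0.008 and 0.008 m and value of joint latch below 0.02 m), for 0.3 s.
At the end, for the whole second after the job is handed in: The roller rests on the gutter floor between the humps and the stop (its axis within about 5 mm of the seat along the gutter, 8 mm across), the latch is at least 38 mm shut of its 45 mm, and the bystanders are within 25 mm of their starts and upright (x of roller in the frame of bed between 0.074 and 0.085 m and z of roller in the frame of bed between 0.02 and 0.029 m and y of roller in the frame of bed between -0.008 and 0.008 m and value of joint latch above 0.038 m and linear speed of roller below 0.02 m/s and not (distance of any of sole, jar, foot from where it was at the start of the episode above 0.025 m or angle between any of sole, jar, foot's own z axis and vertical above 0.4 rad)); the robot touches nothing.
It fails at once if the roller is pushed roughly (fingers press on it with over 50 N) (contact force between the fingers and roller above 50 N).
It fails at once if the roller is lifted off the gutter (more than 14 mm above the way it rolls, or out over a side) (z of roller in the frame of bed above 0.039 m or y of roller in the frame of bed above 0.02 m or y of roller in the frame of bed below -0.02 m).
It fails at once if the roller is thrown (faster than 0.6 m/s) (linear speed of roller above 0.6 m/s).
It fails at once if a bystander is moved by more than 25 mm or tipped (distance of any of sole, jar, foot from where it was at the start of the episode above 0.025 m or angle between any of sole, jar, foot's own z axis and vertical above 0.4 rad).
It also fails if it takes over 51 s, if anything falls off the work surface, if the arm or the gripper's body presses on something with over 40 N, if the wrist force passes 120 N, or if a joint passes its speed limit or range.

### The arm

A 7-joint arm with a two-finger parallel gripper is mounted at the origin on the work surface. World frame = base frame: x ahead of the robot, y to its left, z up, the work surface at z = 0. Lengths are in m, angles in rad, forces in N, time in s.
With the tool pointing down it reaches from about 0.4 to 0.85 m from the base axis. Payload 4.5 kg.
Tool frame: the origin (TCP) lies on the centre line of the jaws, within the pads' length; the fingertips stand 25 mm ahead of it and the grasp point (between the pads) lies 6 mm ahead of it; z points along the fingers, y is the direction in which the jaws open and shut (so a half turn about z gives the same grasp; the last joint's range is limited). The gripper opens to 88 mm and grips with 3 to 60 N. Pads are 18 mm wide; open, the fingers measure 123 mm over their backs; the gripper's body (75 mm by 187 mm) begins 45 mm behind the grasp point.
Start: joints at [1.293, 0.689, -0.195, 1.565, 0.157, 0.902, -0.215], TCP at [0.192, -0.595, 0.264] pointing down, gripper open.
Joint ranges: [-3.01, 3.01], [-0.46, 2.08], [-1.47, 1.51], [0.13, 2.56], [-1, 4.14], [0.04, 2.09], [-2.66, 2.66]. Speed limits (rad/s): [2.57, 2.57, 3.14, 3.14, 3.14, 3.14, 3.14].

### API

Orientations are given as a unit quaternion [x, y, z, w].
In Python, from plant import r, eyes gives the robot as it stands.
- The arm moves only by the tool servo_tool, never from a script. Its argument "deltas" is a list of rows, each an object of numbers: "dx", "dy", "dz": the shift along the tool's x, y, z in units of 60 mm (1.0 is 60 mm); "ax", "ay", "az": the turn, a rotation vector about the tool's x, y, z in units of 6 degrees (1.0 is 6 degrees); "hand": the finger opening in mm, from 0 to 88.1. A call has 1 to 10 rows; each row is the pose to reach, as a shift and turn from the pose commanded when the call began, along the tool's axes at that moment; what a row does not reach only later rows make up. A row lasts 1/8 s, in which the tool goes at most 62.5 mm and 10.7 degrees, less where a joint would pass 70% of its speed; a pose out of reach is approached as far as the arm can. A call with a gripper value outside its range is refused whole. The fingers move at their own pace and stop on an object; "newtons" is the grip in N (left out, the last holds). Time passes only in rows, so rows that repeat a pose let the fingers close. It gives the time, the measured TCP pose, the force and the opening at its end, in the units of the state.
- r.get_state(): the state, without advancing time (a new reading comes with each control period).
- eyes.snapshot(name): name is "side" or "top" or "wrist"; returns (picture, depth): 420x560x3 uint8, red, green, blue; 420x560 float32, m along the optical axis (not along the pixel's ray), 0 where there is no reading.
- eyes.camera_model(name): a dict with "fx", "fy", "cx", "cy" (pixels), "k1" (the pictures are not rectified: a ray, as slopes to the right and down, at radius r is drawn at 1 + k1 r^2 times it, then the intrinsics apply), "pose" (4x4, takes a point from camera to world coordinates). Camera axes: x right, y up, looking along -z (the intrinsics and any distortion apply to the point x, -y, -z); pixel columns grow to the right and rows downward; lengths in m; the calibration is good to about 2 mm. A picture is of the moment at which its call begins: read the wrist's pose just before it. camera_model takes no time and is no camera call; for the wrist camera it gives the pose at the moment of the call.
- r.finish_job(): hands the job in, once; it reports no verdict.
The state is a dict: "clock": time; "q": joint angles; "qd": joint speeds; "joint_torque": joint torques, N m; "tool_pos": TCP position; "eef_rot": TCP orientation; "contact_force": force on the tool from outside, world axes, zero at the start; "moment": the same for the moment, N m; "opening": opening from 0.0 (shut) to 1.0 (fully open).
Only numpy, scipy, OpenCV 4.12 (cv2) and the standard library are available. Lean on these libraries where they do the work, as an engineer would, in place of code of your own. Each camera call takes 0.05 s, during which the arm holds its last target.

## Working session

There is one attempt and no reset: what is moved stays moved. The work goes in short steps, Python scripts to look and compute and a tool call to move; the robot and the scene stay as the last step left them, time stands still between calls to the robot, and variables do not carry over. Pictures are saved under pics/ and viewed, and the job is handed in when it is done.

Besides the shell and the picture viewer there is one more tool, called by a JSON object that holds its "api" and its "payload". servo_tool: Moves the arm, as the interface text tells. Its arguments: {"type":"object","properties":{"deltas":{"type":"array","items":{"type":"object","properties":{"dx":{"type":"number"},"dy":{"type":"number"},"dz":{"type":"number"},"ax":{"type":"number"},"ay":{"type":"number"},"az":{"type":"number"},"hand":{"type":"number"}}}},"newtons":{"type":"number"}},"required":["deltas"]}

```bash
ls; mkdir -p pics; python3 - <<'E'
from plant import r, eyes
import cv2, numpy as np
s=r.get_state(); print(s)
for n in ["side","top","wrist"]:
    m=eyes.camera_model(n); p,d=eyes.snapshot(n)
    print(n,m)
    cv2.imwrite(f"pics/{n}0.png",p[:,:,::-1]); np.savez(f"pics/{n}0.npz",p=p,d=d,**{k:np.array(v) for k,v in m.items()})
E
```

```text
pics
{'clock': 0.0, 'q': array([ 1.29280873,  0.68999497, -0.19449524,  1.56636758,  0.15732466,
        0.90250102, -0.21511121]), 'qd': array([ 7.14926793e-04, -5.80513186e-05, -1.92627078e-03,  1.41751558e-05,
       -8.09366260e-04, -6.61679658e-04, -2.29410361e-04]), 'joint_torque': array([ 1.30029157e-04, -5.27564907e+01, -1.26723614e+00, -1.53429902e+01,
       -5.27932984e-02,  6.50344271e-03,  1.67278654e-04]), 'tool_pos': array([ 0.19148088, -0.59431408,  0.26289639]), 'eef_rot': array([ 9.87866744e-01,  1.55301045e-01, -2.27974450e-04, -9.10732721e-04]), 'contact_force': array([-0.68105863, -0.27238489, -0.34638805]), 'moment': array([-0.02059536,  0.02188455,  0.01387349]), 'opening': 0.9981202972422839}
side {'fx': 526.9544668278035, 'fy': 526.9544668278035, 'cx': 280.81560048751055, 'cy': 210.33505959060474, 'k1': -0.09684299627821193, 'pose': array([[ 0.95180346,  0.19713862, -0.2349607 ,  0.32340631],
       [-0.30626134,  0.65224102, -0.69338708, -0.77667432],
       [ 0.01655764,  0.7319276 ,  0.6811812 ,  0.79198735],
       [ 0.        ,  0.        ,  0.        ,  1.        ]])}
top {'fx': 431.87961791949186, 'fy': 431.87961791949186, 'cx': 287.0669192718754, 'cy': 215.2841128937981, 'k1': -0.009796372056949346, 'pose': array([[-0.0252751 ,  0.98803096, -0.15217094,  0.44266333],
       [-0.99967925, -0.02473668,  0.00543069, -0.07282951],
       [ 0.00160149,  0.1522594 ,  0.98833927,  0.98034123],
       [ 0.        ,  0.        ,  0.        ,  1.        ]])}
wrist {'fx': 370.9455883418924, 'fy': 370.9455883418924, 'cx': 276.5018505789573, 'cy': 206.0217559200706, 'k1': -0.00401538577565936, 'pose': array([[ 0.30765756,  0.91283101,  0.26848907,  0.2592627 ],
       [-0.95149602,  0.29558903,  0.08533722, -0.57344407],
       [-0.00146397, -0.28172092,  0.95949527,  0.3844005 ],
       [ 0.        ,  0.        ,  0.        ,  1.        ]])}
```

View pics/side0.png

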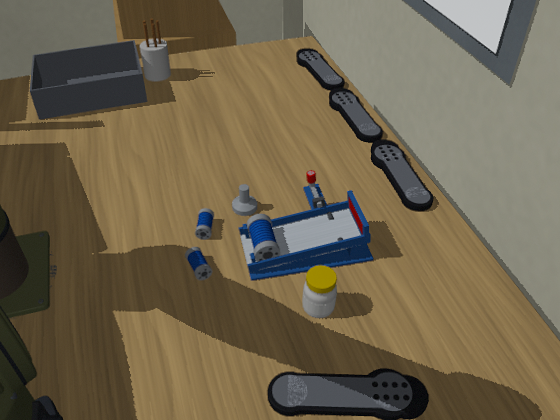

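View pics/top0.png

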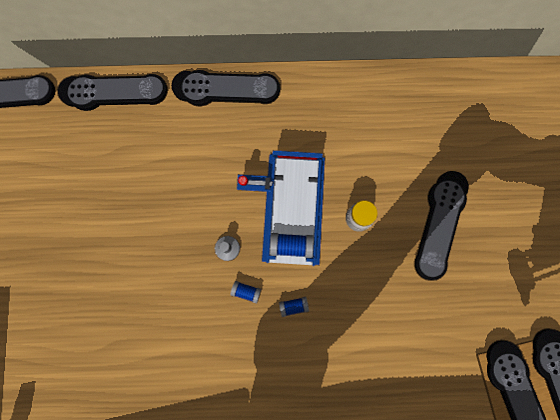

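View pics/wrist0.png

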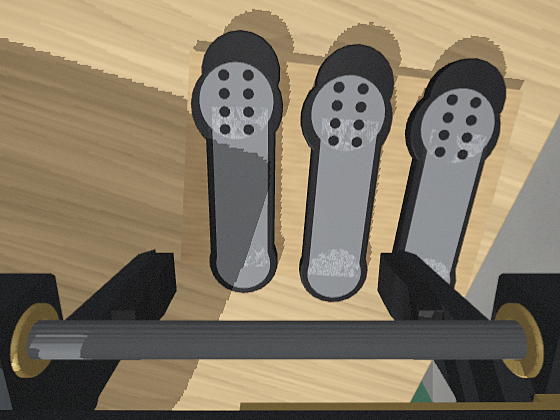

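The roller that matches is the one in the gutter, at top (292,245) and side (263,237). The look-alikes are the two small loose rollers at top (245,292) and (293,307). The knob is at top (243,181) and side (311,176). The soles, jar and foot stand clear of the rack. Next I'll crop close and measure.

```bash
cat > h.py <<'E'
import numpy as np, cv2
def load(f):
    z=np.load(f); return {k:z[k] for k in z.files}
def snap(n,name):
    from plant import eyes
    m=eyes.camera_model(n); p,d=eyes.snapshot(n)
    cv2.imwrite(f"pics/{name}.png",p[:,:,::-1]); np.savez(f"pics/{name}.npz",p=p,d=d,**{k:np.array(v) for k,v in m.items()})
    return load(f"pics/{name}.npz")
def rays(c,uv):
    K=np.array([[c['fx'],0,c['cx']],[0,c['fy'],c['cy']],[0,0,1]],float)
    s=cv2.undistortPoints(np.array(uv,float).reshape(-1,1,2),K,np.array([float(c['k1']),0,0,0])).reshape(-1,2)
    v=np.c_[s[:,0],-s[:,1],-np.ones(len(s))]
    return c['pose'][:3,3], v@c['pose'][:3,:3].T
def onz(c,uv,z):
    o,v=rays(c,uv); return o+v*((z-o[2])/v[:,2])[:,None]
def depthpts(c,uv):
    o,v=rays(c,uv); uv=np.array(uv).round().astype(int)
    return o+v*c['d'][uv[:,1],uv[:,0]][:,None]
def tri(c1,uv1,c2,uv2):
    o1,v1=rays(c1,[uv1]);o2,v2=rays(c2,[uv2]);v1=v1[0];v2=v2[0]
    A=np.c_[v1,-v2];t,_,_,_=np.linalg.lstsq(A,o2-o1,rcond=None)
    a=o1+t[0]*v1;b=o2+t[1]*v2
    return (a+b)/2,np.linalg.norm(a-b)
def crop(c,x,y,w,h,k,name):
    i=c['p'][y:y+h,x:x+w,::-1]
    cv2.imwrite(f"pics/{name}.png",cv2.resize(i,None,fx=k,fy=k,interpolation=cv2.INTER_CUBIC))
E
python3 - <<'E'
from h import *
t=load('pics/top0.npz');s=load('pics/side0.npz')
crop(t,215,135,130,140,4,'ct');crop(s,225,160,155,125,5,'cs')
for n,c in(('t',t),('s',s)):
    hsv=cv2.cvtColor(c['p'],cv2.COLOR_RGB2HSV)
    m=((((hsv[...,0]<8)|(hsv[...,0]>172))&(hsv[...,1]>150)&(hsv[...,2]>70))*255).astype(np.uint8)
    nn,l,st,ce=cv2.connectedComponentsWithStats(m)
    for i in range(1,nn):
        if st[i,4]>8:
            ys,xs=np.where(l==i);P=depthpts(c,np.c_[xs,ys]); print(n,st[i],ce[i],P.mean(0),P.min(0),P.max(0))
# floor fit from depth in the top view
u,v=np.meshgrid(np.arange(276,315),np.arange(186,222));P=depthpts(t,np.c_[u.ravel(),v.ravel()])
A=np.c_[P[:,:2],np.ones(len(P))];co,_,_,_=np.linalg.lstsq(A,P[:,2],rcond=None)
print('plane',co,'slope',np.degrees(np.arctan(np.hypot(*co[:2]))),'az',np.degrees(np.arctan2(co[1],co[0])),np.std(P[:,2]-A@co))
E
```

```text
t [278 156  39   4  75] [296.70666667 157.4       ] [ 0.70767426 -0.10181145  0.07730747] [ 0.70293003 -0.14280425  0.06180881] [ 0.71287877 -0.0612851   0.09259599]
t [238 176  10   9  52] [242.65384615 180.11538462] [0.65419777 0.01294011 0.10263019] [0.64548359 0.00396145 0.05625688] [0.67257726 0.02541497 0.10773339]
s [307 171   9  13  76] [310.97368421 177.69736842] [0.65560486 0.0119543  0.09301881] [ 0.64509123  0.00382841 -0.00160543] [0.71595802 0.13608063 0.10545259]
s [349 199  14  34 124] [355.28225806 215.21774194] [ 0.70828521 -0.10269423  0.07473385] [ 0.70209073 -0.14443046  0.05750306] [ 0.71472982 -0.06074995  0.09089243]
plane [-0.95313834  0.11221974  0.63420932] slope 43.82256509874584 az 173.28507467213694 0.05675200527877356
```

View pics/ct.png

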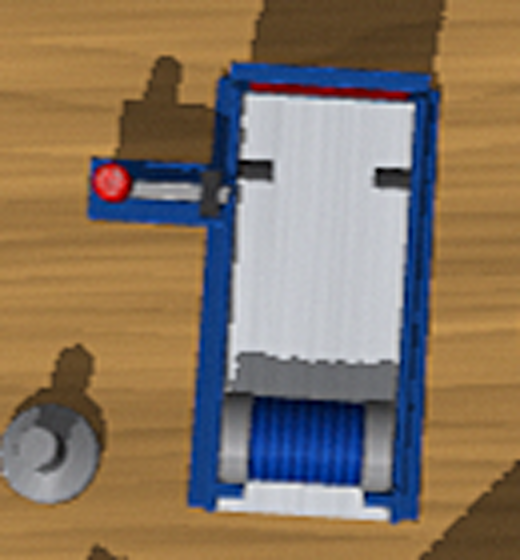

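View pics/cs.png

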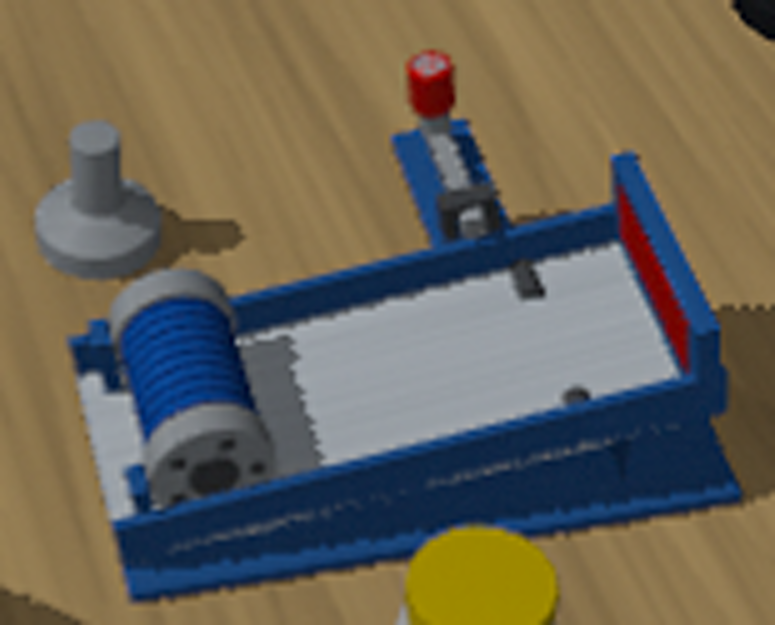

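```bash
python3 - <<'E'
from h import *
t=load('pics/top0.npz');s=load('pics/side0.npz')
u,v=np.meshgrid(np.arange(279,313),np.arange(188,220));uv=np.c_[u.ravel(),v.ravel()]
ok=t['d'][uv[:,1],uv[:,0]]>.3;print(ok.mean());P=depthpts(t,uv[ok])
for _ in range(4):
    A=np.c_[P[:,:2],np.ones(len(P))];co,_,_,_=np.linalg.lstsq(A,P[:,2],rcond=None);res=P[:,2]-A@co;k=abs(res)<max(2.5*res.std(),.002);P=P[k]
n=np.array([-co[0],-co[1],1]);n/=np.linalg.norm(n)
print('plane',co,'slope',np.degrees(np.arctan(np.hypot(*co[:2]))),'az',np.degrees(np.arctan2(co[1],co[0])),res.std())
# blue-roof edges: blue mask corners
hsv=cv2.cvtColor(t['p'],cv2.COLOR_RGB2HSV)
m=((abs(hsv[...,0].astype(int)-110)<12)&(hsv[...,1]>120)).astype(np.uint8)
# white floor mask edges
w=((hsv[...,1]<60)&(hsv[...,2]>120)).astype(np.uint8)
for y in list(range(162,174,3))+list(range(190,222,3)):
    xs=np.where(w[y,268:322])[0]+268
    L,R=xs.min()-.5,xs.max()+.5
    o,vv=rays(t,[[L,y],[R,y]])
    tt=(co[2]-(o[2]-co[0]*o[0]-co[1]*o[1]))/(vv[:,2]-vv[:,0]*co[0]-vv[:,1]*co[1]);Q=o+vv*tt[:,None]
    print(y,L,R,Q.round(4).tolist())
# knob
for a,b in(((242.6,180.2),(310.9,171.8)),):print(0)
u0=depthpts(t,[[243,180],[242,181],[243,181]]);print('knob top t',u0)
print('knob side',depthpts(s,[[311,173],[311,178],[311,181]]))
# roller pts
uu,vv=np.meshgrid(np.arange(279,305),np.arange(232,258));uv=np.c_[uu.ravel(),vv.ravel()]
mm=m[uv[:,1],uv[:,0]]>0;uv=uv[mm&(t['d'][uv[:,1],uv[:,0]]>.3)];P=depthpts(t,uv);print('sleeve',P.min(0),P.max(0),P.mean(0), uv.min(0),uv.max(0))
i=P[:,2].argsort()[-30:];print('top line',P[i].mean(0))
for nme,p,c in(('jar',(364,212),t),('foot',(225,245),t)):print(nme,depthpts(c,[p]))
E
```

```text
0.9963235294117647
plane [ 0.13690967 -0.0142816  -0.05106108] slope 7.8376540042914025 az -5.955217398379688 0.0016398806760684532
162 275.5 318.5 [[0.7073, -0.0552, 0.0466], [0.7046, -0.151, 0.0476]]
165 274.5 318.5 [[0.7007, -0.0528, 0.0456], [0.698, -0.1508, 0.0467]]
168 275.5 317.5 [[0.694, -0.0549, 0.0447], [0.6914, -0.1484, 0.0457]]
171 274.5 317.5 [[0.6874, -0.0525, 0.0438], [0.6848, -0.1483, 0.0448]]
190 273.5 316.5 [[0.6455, -0.0492, 0.038], [0.6429, -0.1449, 0.039]]
193 273.5 316.5 [[0.6389, -0.0491, 0.0371], [0.6363, -0.1448, 0.0381]]
196 273.5 316.5 [[0.6322, -0.0489, 0.0362], [0.6296, -0.1446, 0.0372]]
199 273.5 316.5 [[0.6256, -0.0487, 0.0353], [0.623, -0.1444, 0.0363]]
202 272.5 315.5 [[0.619, -0.0464, 0.0344], [0.6165, -0.142, 0.0354]]
205 272.5 315.5 [[0.6124, -0.0462, 0.0334], [0.6099, -0.1418, 0.0345]]
208 272.5 315.5 [[0.6058, -0.046, 0.0325], [0.6032, -0.1417, 0.0336]]
211 272.5 315.5 [[0.5992, -0.0459, 0.0316], [0.5966, -0.1415, 0.0326]]
214 272.5 315.5 [[0.5926, -0.0457, 0.0307], [0.59, -0.1413, 0.0317]]
217 271.5 314.5 [[0.586, -0.0433, 0.0298], [0.5835, -0.1389, 0.0308]]
220 271.5 314.5 [[0.5794, -0.0432, 0.0289], [0.5769, -0.1388, 0.0299]]
0
knob top t [[0.65424948 0.01214061 0.10333812]
 [0.65266936 0.01444818 0.10124675]
 [0.65185964 0.01205636 0.10441832]]
knob side [[0.65554489 0.01353191 0.10437225]
 [0.65256809 0.00456906 0.09869597]
 [0.65418409 0.00725822 0.08808563]]
sleeve [ 0.4981505  -0.11299529  0.050722  ] [ 0.54504034 -0.05852704  0.07331168] [ 0.52002994 -0.08556889  0.0651612 ] [279 234] [304 255]
top line [ 0.52044087 -0.08215145  0.07167987]
jar [[ 0.583234   -0.23928002  0.0863718 ]]
foot [[0.52343763 0.05593751 0.06128721]]
```

```bash
cat >> h.py <<'E'
from scipy.spatial.transform import Rotation as R
YAW=np.radians(-5.3);SL=np.radians(8);O=np.array([.608,-.0935,.0335])
B=R.from_euler('z',YAW).as_matrix()@R.from_euler('y',-SL).as_matrix()  # cols ux uy uz
def b2w(p): return O+B@np.array(p,float)
def w2b(p): return B.T@(np.array(p)-O)
TB=B@np.diag([1.,-1,-1])  # tool frame: x uphill, z into floor
def plan(tip,Rt=TB):
    """deltas (tool axes, units) to bring the fingertips to bed point tip with orientation Rt"""
    from plant import r
    s=r.get_state();Rc=R.from_quat(s['eef_rot']).as_matrix()
    tgt=b2w(tip)-Rt[:,2]*.025
    d=Rc.T@(tgt-s['tool_pos'])/.06
    a=np.degrees(R.from_matrix(Rc.T@Rt).as_rotvec())/6
    print('tgt',tgt.round(4),'d',d.round(3),'a',a.round(3))
def stat():
    from plant import r
    s=r.get_state();Rc=R.from_quat(s['eef_rot']).as_matrix();tip=s['tool_pos']+Rc[:,2]*.025
    print('t',round(s['clock'],2),'tip bed mm',(w2b(tip)*1e3).round(1),'F bed',(B.T@s['contact_force']).round(2),'open',round(s['opening'],3),'q',s['q'].round(2),'roterr',np.degrees(R.from_matrix(Rc.T@TB).as_rotvec()).round(2))
E
python3 - <<'E'
from h import *
stat();plan([-.145,0,.10])
for p in([-.085,0,.025],[.0455,.113,.054],[.079,0,.025]):print(b2w(p).round(4))
E
```

```text
t 0.15 tip bed mm [-336.3 -537.3  253.9] F bed [ 1.13  0.13 -0.08] open 1.004 q [ 1.29  0.69 -0.19  1.57  0.16  0.9  -0.22] roterr [-1.69  7.91 23.13]
tgt [ 0.4477 -0.0786  0.1371] d [ 6.701 -6.87   2.109] a [-0.282  1.319  3.854]
[ 0.5207 -0.0854  0.0464]
[0.6558 0.0155 0.0933]
[ 0.6824 -0.1004  0.0693]
```

{"api": "servo_tool", "payload": {"deltas": [{"dx": 0.67, "dy": -0.69, "dz": 0.05, "ax": -0.03, "ay": 0.13, "az": 0.39, "hand": 10}, {"dx": 1.34, "dy": -1.38, "dz": 0.1, "ax": -0.06, "ay": 0.26, "az": 0.77, "hand": 10}, {"dx": 2.01, "dy": -2.07, "dz": 0.2, "ax": -0.09, "ay": 0.4, "az": 1.16, "hand": 10}, {"dx": 2.68, "dy": -2.76, "dz": 0.3, "ax": -0.11, "ay": 0.53, "az": 1.54, "hand": 10}, {"dx": 3.35, "dy": -3.45, "dz": 0.5, "ax": -0.14, "ay": 0.66, "az": 1.93, "hand": 10}, {"dx": 4.02, "dy": -4.14, "dz": 0.7, "ax": -0.17, "ay": 0.79, "az": 2.31, "hand": 10}, {"dx": 4.69, "dy": -4.83, "dz": 1.0, "ax": -0.2, "ay": 0.92, "az": 2.7, "hand": 10}, {"dx": 5.36, "dy": -5.52, "dz": 1.3, "ax": -0.23, "ay": 1.06, "az": 3.08, "hand": 10}, {"dx": 6.03, "dy": -6.2, "dz": 1.5, "ax": -0.25, "ay": 1.19, "az": 3.47, "hand": 10}, {"dx": 6.7, "dy": -6.87, "dz": 1.7, "ax": -0.28, "ay": 1.32, "az": 3.85, "hand": 10}]}}

```text
clock: 1.4
tool_pos: [0.4488, -0.0776, 0.1612]
eef_rot: [0.996, -0.047, 0.07, 0.004]
contact_force: [1.8, -1.1, 0.0]
opening: 0.114
```

```bash
python3 - <<'E'
from h import *
stat();w=snap('wrist','wrist1');t=snap('top','top1');stat();plan([-.140,0,.018])
hsv=cv2.cvtColor(w['p'],cv2.COLOR_RGB2HSV)
E
```

```text
t 1.4 tip bed mm [-140.6    1.1  123.7] F bed [ 1.89 -0.96 -0.26] open 0.114 q [ 0.05  0.65  0.03  2.29 -0.2   0.07 -1.39] roterr [ 0.07 -0.08 -0.05]
t 1.5 tip bed mm [-139.3    7.7  122.9] F bed [ 0.46 -0.24 -0.09] open 0.111 q [ 0.04  0.65  0.02  2.29 -0.2   0.07 -1.39] roterr [-0.26 -0.09  0.8 ]
tgt [ 0.464  -0.0801  0.0566] d [-0.015  0.134  1.748] a [-0.043 -0.014  0.133]
```

View pics/wrist1.png

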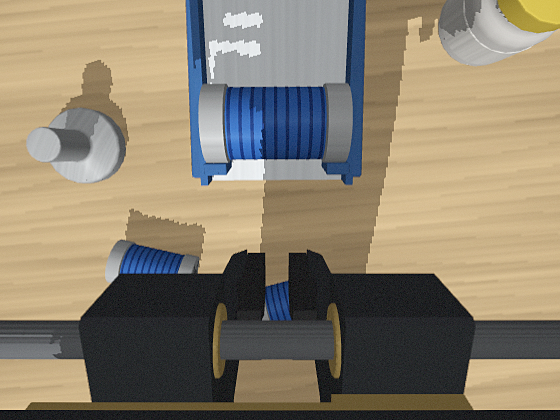

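```bash
cat >> h.py <<'E'
TV=R.from_euler('z',YAW).as_matrix()@np.diag([1.,-1,-1])
def roller(c,box):
    """sleeve position in bed frame from the ray through blue sleeve mask centre onto plane z=48(top)"""
    x0,y0,x1,y1=box
    hsv=cv2.cvtColor(c['p'],cv2.COLOR_RGB2HSV)
    m=((abs(hsv[...,0].astype(int)-112)<14)&(hsv[...,1]>120)).astype(np.uint8)
    uu,vv=np.meshgrid(np.arange(x0,x1),np.arange(y0,y1));uv=np.c_[uu.ravel(),vv.ravel()]
    uv=uv[(m[uv[:,1],uv[:,0]]>0)&(c['d'][uv[:,1],uv[:,0]]>.1)]
    P=(depthpts(c,uv)-O)@B
    P=P[P[:,2]>.030]
    lo,hi=np.percentile(P,[1,99],axis=0)
    # circle: x^2+z^2 fit with r=.023
    A=np.c_[2*P[:,0],2*P[:,2],np.ones(len(P))];co=np.linalg.lstsq(A,P[:,0]**2+P[:,2]**2,rcond=None)[0]
    print('sleeve bed lo',(lo*1e3).round(1),'hi',(hi*1e3).round(1),'circ x,z,r',(co[:2]*1e3).round(1),(1e3*np.sqrt(co[2]+co[0]**2+co[1]**2)).round(1))
E
python3 - <<'E'
from h import *
roller(load('pics/wrist1.npz'),(225,83,328,163));roller(load('pics/top0.npz'),(277,232,306,258))
stat();plan([-.143,0,.11],TV);plan([-.143,0,.018],TV)
E
```

```text
sleeve bed lo [-106.4  -28.9   31.4] hi [-64.3  29.8  48. ] circ x,z,r [-85.7  24.5] 22.6
sleeve bed lo [-105.   -28.6   31.6] hi [-62.7  29.3  50.8] circ x,z,r [-84.3  28. ] 20.6
t 1.5 tip bed mm [-139.3    7.7  122.9] F bed [ 0.46 -0.24 -0.09] open 0.111 q [ 0.04  0.65  0.02  2.29 -0.2   0.07 -1.39] roterr [-0.26 -0.09  0.8 ]
tgt [ 0.4518 -0.079   0.1475] d [-0.005  0.127  0.219] a [-0.034 -1.348  0.136]
tgt [ 0.4645 -0.0802  0.0564] d [-0.007  0.134  1.752] a [-0.034 -1.348  0.136]
```

{"api": "servo_tool", "payload": {"deltas": [{"ay": -0.67, "dz": 0.2, "hand": 10}, {"ay": -1.33, "dz": 0.4, "hand": 10}, {"ay": -1.33, "dz": 0.4, "hand": 10}]}}

```text
schema error: expected keys dx, dy, dz, ax, ay, az, hand
```

```bash
python3 - <<'E'
from h import *
stat();plan([-.143,0,.018],TV)
E
```

```text
t 1.5 tip bed mm [-139.3    7.7  122.9] F bed [ 0.46 -0.24 -0.09] open 0.111 q [ 0.04  0.65  0.02  2.29 -0.2   0.07 -1.39] roterr [-0.26 -0.09  0.8 ]
tgt [ 0.4645 -0.0802  0.0564] d [-0.007  0.134  1.752] a [-0.034 -1.348  0.136]
```

{"api": "servo_tool", "payload": {"deltas": [{"dx": 0, "dy": 0, "dz": 0.2, "ax": 0, "ay": -0.67, "az": 0, "hand": 10}, {"dx": 0, "dy": 0, "dz": 0.4, "ax": 0, "ay": -1.33, "az": 0, "hand": 10}, {"dx": 0, "dy": 0, "dz": 0.4, "ax": 0, "ay": -1.33, "az": 0, "hand": 10}, {"dx": 0, "dy": 0, "dz": 0.4, "ax": 0, "ay": -1.33, "az": 0, "hand": 10}]}}

```text
clock: 2.0
tool_pos: [0.4505, -0.08, 0.1382]
eef_rot: [0.999, -0.046, 0.001, 0.001]
contact_force: [-0.1, -0.2, 0.5]
opening: 0.115
```

```bash
python3 - <<'E'
from h import *
stat();plan([-.143,0,.018],TV)
E
```

```text
t 2.0 tip bed mm [-145.4   -1.1  100.9] F bed [-0.04 -0.18  0.49] open 0.115 q [ 0.03  0.72  0.07  2.18 -0.19  0.25 -1.39] roterr [ 0.07  7.93 -0.02]
tgt [ 0.4645 -0.0802  0.0564] d [ 0.231 -0.02   1.363] a [ 0.011 -0.011 -0.004]
```

{"api": "servo_tool", "payload": {"deltas": [{"dx": 0.1, "dy": -0.02, "dz": 0.5, "ax": 0, "ay": 0, "az": 0, "hand": 10}, {"dx": 0.2, "dy": -0.02, "dz": 1.0, "ax": 0, "ay": 0, "az": 0, "hand": 10}, {"dx": 0.23, "dy": -0.02, "dz": 1.36, "ax": 0, "ay": 0, "az": 0, "hand": 10}, {"dx": 0.23, "dy": -0.02, "dz": 1.36, "ax": 0, "ay": 0, "az": 0, "hand": 10}]}}

```text
clock: 2.5
tool_pos: [0.464, -0.0799, 0.0559]
eef_rot: [0.999, -0.046, -0.001, 0.0]
contact_force: [-0.3, -0.1, 0.0]
opening: 0.11
```

```bash
python3 - <<'E'
from h import *
stat();plan([-.120,0,.018],TV);w=snap('wrist','wrist2')
E
```

```text
t 2.5 tip bed mm [-143.7    0.2   17.5] F bed [-0.26 -0.16  0.07] open 0.11 q [ 0.06  0.89  0.02  2.16 -0.21  0.09 -1.39] roterr [ 0.05  8.06 -0.01]
tgt [ 0.4872 -0.0823  0.0596] d [ 0.389  0.003 -0.063] a [ 0.007  0.01  -0.003]
```

View pics/wrist2.png

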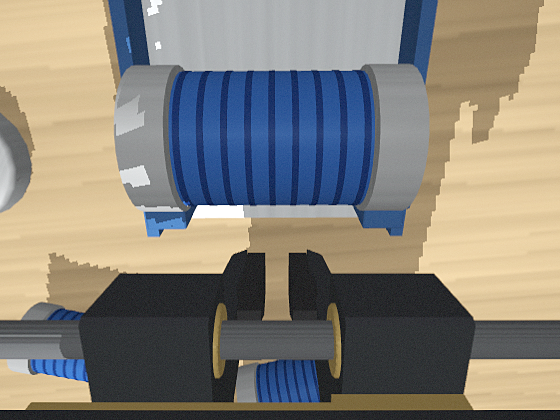

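{"api": "servo_tool", "payload": {"deltas": [{"dx": 0.14, "dy": 0, "dz": -0.02, "ax": 0, "ay": 0, "az": 0, "hand": 10}, {"dx": 0.28, "dy": 0, "dz": -0.04, "ax": 0, "ay": 0, "az": 0, "hand": 10}, {"dx": 0.4, "dy": 0, "dz": -0.06, "ax": 0, "ay": 0, "az": 0, "hand": 10}, {"dx": 0.5, "dy": 0, "dz": -0.07, "ax": 0, "ay": 0, "az": 0, "hand": 10}, {"dx": 0.62, "dy": 0, "dz": -0.09, "ax": 0, "ay": 0, "az": 0, "hand": 10}, {"dx": 0.76, "dy": 0, "dz": -0.11, "ax": 0, "ay": 0, "az": 0, "hand": 10}, {"dx": 0.9, "dy": 0, "dz": -0.13, "ax": 0, "ay": 0, "az": 0, "hand": 10}, {"dx": 1.04, "dy": 0, "dz": -0.15, "ax": 0, "ay": 0, "az": 0, "hand": 10}, {"dx": 1.18, "dy": 0, "dz": -0.17, "ax": 0, "ay": 0, "az": 0, "hand": 10}, {"dx": 1.3, "dy": 0, "dz": -0.18, "ax": 0, "ay": 0, "az": 0, "hand": 10}]}}

```text
clock: 3.8
tool_pos: [0.5435, -0.087, 0.0674]
eef_rot: [0.999, -0.046, 0.001, 0.001]
contact_force: [-0.8, 0.6, -0.2]
opening: 0.113
```

```bash
python3 - <<'E'
from h import *
stat();w=snap('wrist','wrist3');roller(w,(150,60,400,215));plan([.0,0,.018],TV)
E
```

```text
t 3.8 tip bed mm [-62.9   0.5  17.8] F bed [-0.83  0.56 -0.08] open 0.113 q [ 0.03  0.91  0.08  1.93 -0.2   0.31 -1.4 ] roterr [0.06 7.92 0.03]
sleeve bed lo [-23.2 -28.6  30.5] hi [-7.3 30.1 46.7] circ x,z,r [-24.8  29.1] 16.4
tgt [ 0.6055 -0.0933  0.0763] d [ 1.018  0.01  -0.144] a [ 0.011 -0.033  0.005]
```

View pics/wrist3.png

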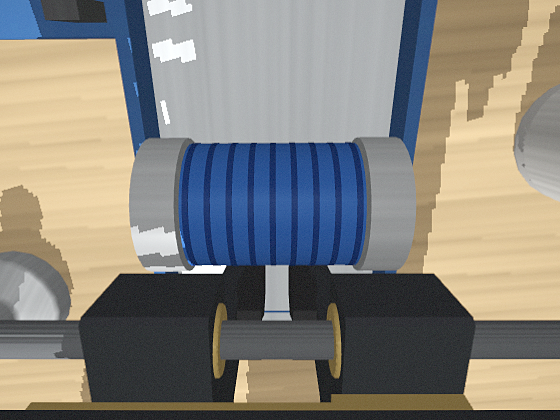

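{"api": "servo_tool", "payload": {"deltas": [{"dx": 0.12, "dy": 0, "dz": -0.02, "ax": 0, "ay": 0, "az": 0, "hand": 10}, {"dx": 0.26, "dy": 0, "dz": -0.04, "ax": 0, "ay": 0, "az": 0, "hand": 10}, {"dx": 0.4, "dy": 0, "dz": -0.06, "ax": 0, "ay": 0, "az": 0, "hand": 10}, {"dx": 0.54, "dy": 0, "dz": -0.08, "ax": 0, "ay": 0, "az": 0, "hand": 10}, {"dx": 0.68, "dy": 0, "dz": -0.1, "ax": 0, "ay": 0, "az": 0, "hand": 10}, {"dx": 0.82, "dy": 0, "dz": -0.12, "ax": 0, "ay": 0, "az": 0, "hand": 10}, {"dx": 0.94, "dy": 0, "dz": -0.13, "ax": 0, "ay": 0, "az": 0, "hand": 10}, {"dx": 1.06, "dy": 0, "dz": -0.15, "ax": 0, "ay": 0, "az": 0, "hand": 10}, {"dx": 1.16, "dy": 0, "dz": -0.16, "ax": 0, "ay": 0, "az": 0, "hand": 10}]}}

```text
clock: 4.97
tool_pos: [0.6126, -0.0932, 0.077]
eef_rot: [0.999, -0.046, 0.001, 0.001]
contact_force: [-0.0, 0.5, 0.0]
opening: 0.112
```

```bash
python3 - <<'E'
from h import *
stat();plan([.0465,0,.018],TV)
E
```

```text
t 4.97 tip bed mm [ 7.1  0.7 17.6] F bed [-0.08  0.47  0.01] open 0.112 q [ 0.01  0.94  0.11  1.71 -0.19  0.5  -1.42] roterr [0.05 7.94 0.03]
tgt [ 0.6514 -0.0975  0.0828] d [ 0.65   0.012 -0.096] a [ 0.009 -0.011  0.004]
```

{"api": "servo_tool", "payload": {"deltas": [{"dx": 0.08, "dy": 0.01, "dz": -0.01, "ax": 0, "ay": 0, "az": 0, "hand": 10}, {"dx": 0.16, "dy": 0.01, "dz": -0.02, "ax": 0, "ay": 0, "az": 0, "hand": 10}, {"dx": 0.23, "dy": 0.01, "dz": -0.03, "ax": 0, "ay": 0, "az": 0, "hand": 10}, {"dx": 0.3, "dy": 0.01, "dz": -0.04, "ax": 0, "ay": 0, "az": 0, "hand": 10}, {"dx": 0.37, "dy": 0.01, "dz": -0.05, "ax": 0, "ay": 0, "az": 0, "hand": 10}, {"dx": 0.44, "dy": 0.01, "dz": -0.06, "ax": 0, "ay": 0, "az": 0, "hand": 10}, {"dx": 0.51, "dy": 0.01, "dz": -0.08, "ax": 0, "ay": 0, "az": 0, "hand": 10}, {"dx": 0.57, "dy": 0.01, "dz": -0.09, "ax": 0, "ay": 0, "az": 0, "hand": 10}, {"dx": 0.62, "dy": 0.01, "dz": -0.09, "ax": 0, "ay": 0, "az": 0, "hand": 10}]}}

```text
clock: 6.1
tool_pos: [0.6494, -0.0974, 0.0824]
eef_rot: [0.999, -0.046, 0.001, 0.001]
contact_force: [-0.5, -0.6, -0.2]
opening: 0.116
```

```bash
python3 - <<'E'
from h import *
stat();plan([.0465,0,.018],TV);w=snap('wrist','wrist4');t=snap('top','top4');s=snap('side','side4');roller(w,(150,60,400,260));crop(s,225,160,155,125,5,'cs4')
E
```

```text
t 6.1 tip bed mm [44.5 -0.1 17.9] F bed [-0.44 -0.61 -0.14] open 0.116 q [ 0.01  0.97  0.13  1.59 -0.18  0.59 -1.43] roterr [0.06 7.93 0.03]
tgt [ 0.6514 -0.0975  0.0828] d [ 0.033 -0.001 -0.006] a [ 0.011 -0.011  0.004]
sleeve bed lo [ 66.6 -35.6  30.7] hi [114.7  34.4  47.8] circ x,z,r [93.7 45.9] 15.2
```

View pics/wrist4.png

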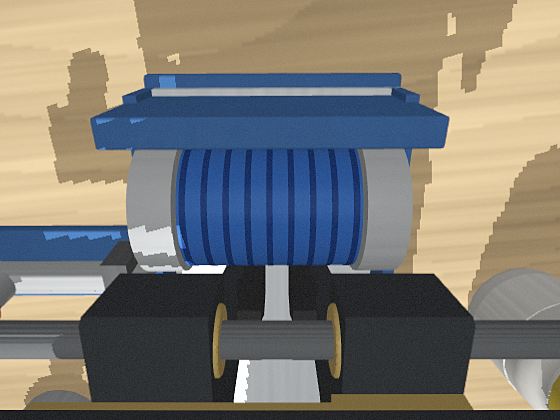

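View pics/cs4.png

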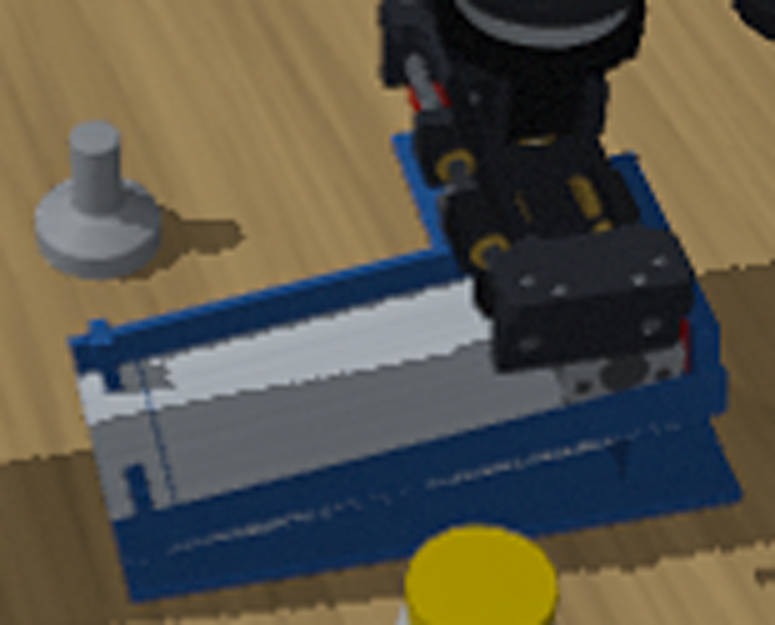

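{"api": "servo_tool", "payload": {"deltas": [{"dx": 0.03, "dy": 0, "dz": 0, "ax": 0, "ay": 0, "az": 0, "hand": 10}, {"dx": 0.03, "dy": 0, "dz": 0, "ax": 0, "ay": 0, "az": 0, "hand": 10}, {"dx": -0.05, "dy": 0, "dz": 0.01, "ax": 0, "ay": 0, "az": 0, "hand": 10}, {"dx": -0.15, "dy": 0, "dz": 0.02, "ax": 0, "ay": 0, "az": 0, "hand": 10}, {"dx": -0.3, "dy": 0, "dz": 0.04, "ax": 0, "ay": 0, "az": 0, "hand": 10}, {"dx": -0.5, "dy": 0, "dz": 0.06, "ax": 0, "ay": 0, "az": 0, "hand": 10}, {"dx": -0.8, "dy": 0, "dz": 0.06, "ax": 0, "ay": 0, "az": 0, "hand": 10}, {"dx": -1.0, "dy": 0, "dz": 0.06, "ax": 0, "ay": 0, "az": 0, "hand": 10}]}}

```text
clock: 7.25
tool_pos: [0.5878, -0.0917, 0.0787]
eef_rot: [0.999, -0.046, -0.0, 0.001]
contact_force: [-0.0, 0.3, 0.6]
opening: 0.111
```

```bash
python3 - <<'E'
from h import *
stat();w=snap('wrist','wrist5');s=snap('side','side5');crop(s,225,160,155,125,5,'cs5')
E
```

```text
t 7.25 tip bed mm [-17.2  -0.1  22.8] F bed [0.04 0.29 0.6 ] open 0.111 q [ 0.02  0.92  0.1   1.79 -0.19  0.44 -1.41] roterr [0.06 8.   0.02]
```

View pics/wrist5.png

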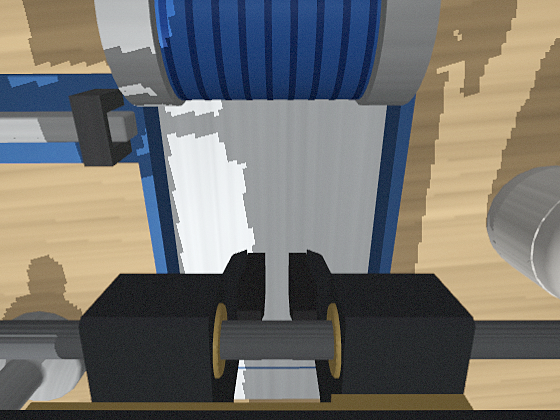

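View pics/cs5.png

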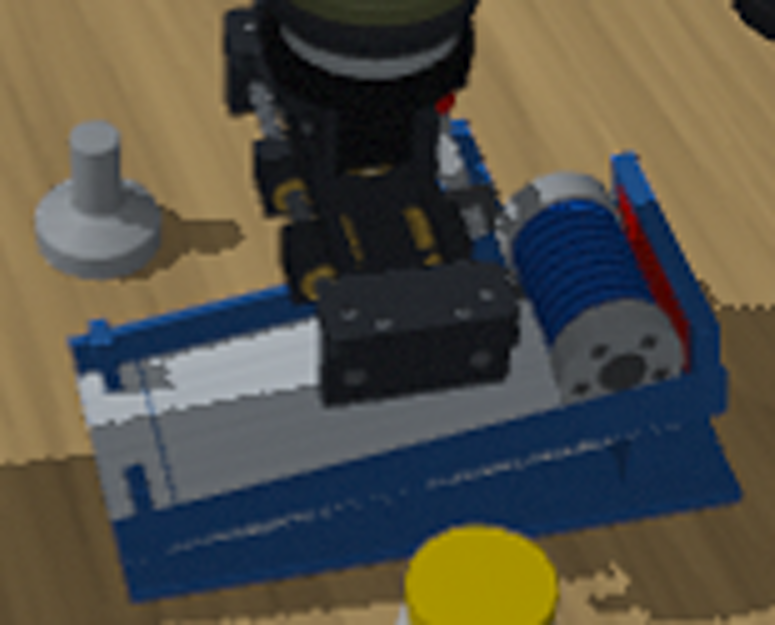

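```bash
python3 - <<'E'
from h import *
print((w2b([.6542,.0121,.1034])*1e3).round(1),(w2b([.6555,.0125,.1040])*1e3).round(1), (w2b([.6525,.0121,.1044])*1e3).round(1))
t=load('pics/top0.npz')
# knob top disc centre by ray on bed z=65 plane
o,v=rays(t,[[242.7,180.1]]);n=B[:,2];k=((O-o)@n+.062)/(v[0]@n);print((w2b(o+v[0]*k)*1e3).round(1))
stat();plan([.0455,.155,.10],TV);plan([.0455,.155,.047],TV)
E
```

```text
[ 45.6 109.4  64.2] [ 47.  109.9  64.6] [ 44.1 109.3  65.4]
[ 45.6 110.3  62. ]
t 7.35 tip bed mm [-17.8  -0.1  22.8] F bed [-0.43  0.33  0.5 ] open 0.113 q [ 0.02  0.92  0.1   1.79 -0.19  0.44 -1.41] roterr [0.06 8.09 0.01]
tgt [0.6533 0.058  0.1639] d [ 0.863 -2.583 -1.424] a [0.009 0.015 0.001]
tgt [0.6607 0.0573 0.1114] d [ 0.987 -2.584 -0.55 ] a [0.009 0.015 0.001]
```

{"api": "servo_tool", "payload": {"deltas": [{"dx": 0, "dy": 0, "dz": -0.6, "ax": 0, "ay": 0, "az": 0, "hand": 0}, {"dx": 0, "dy": 0, "dz": -1.2, "ax": 0, "ay": 0, "az": 0, "hand": 0}, {"dx": 0.2, "dy": -0.6, "dz": -1.43, "ax": 0, "ay": 0, "az": 0, "hand": 0}, {"dx": 0.4, "dy": -1.3, "dz": -1.43, "ax": 0, "ay": 0, "az": 0, "hand": 0}, {"dx": 0.65, "dy": -2.0, "dz": -1.43, "ax": 0, "ay": 0, "az": 0, "hand": 0}, {"dx": 0.87, "dy": -2.58, "dz": -1.43, "ax": 0, "ay": 0, "az": 0, "hand": 0}, {"dx": 0.93, "dy": -2.58, "dz": -1.0, "ax": 0, "ay": 0, "az": 0, "hand": 0}, {"dx": 0.99, "dy": -2.58, "dz": -0.55, "ax": 0, "ay": 0, "az": 0, "hand": 0}, {"dx": 0.99, "dy": -2.58, "dz": -0.55, "ax": 0, "ay": 0, "az": 0, "hand": 0}, {"dx": 0.99, "dy": -2.58, "dz": -0.55, "ax": 0, "ay": 0, "az": 0, "hand": 0}]}}

```text
clock: 8.6
tool_pos: [0.6633, 0.0568, 0.1125]
eef_rot: [0.999, -0.046, 0.001, 0.001]
contact_force: [-0.0, -0.3, 0.6]
opening: 0.008
```

```bash
python3 - <<'E'
from h import *
stat();w=snap('wrist','wrist6');s=snap('side','side6');crop(s,225,100,155,125,5,'cs6');plan([.0455,.0855,.047],TV)
roller(w,(330,90,560,260))
E
```

```text
t 8.6 tip bed mm [ 48.3 154.7  47.7] F bed [ 0.11 -0.34  0.63] open 0.008 q [-0.24  0.94  0.17  1.55 -0.22  0.67 -1.63] roterr [0.05 7.86 0.01]
tgt [ 0.6542 -0.0119  0.1114] d [-0.049  1.156  0.028] a [ 0.006 -0.032  0.002]
sleeve bed lo [105.2  43.4  30.2] hi [114.6  54.8  45.3] circ x,z,r [109.9  38.2] 5.8
```

View pics/wrist6.png

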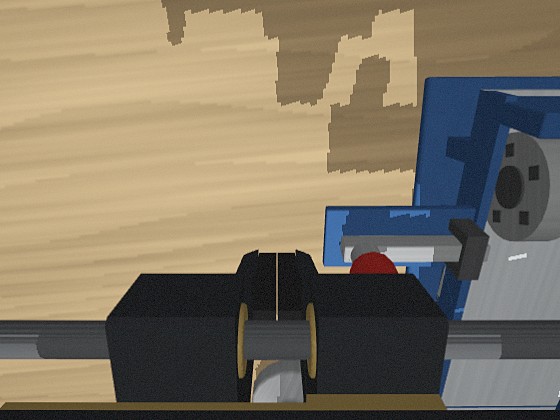

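View pics/cs6.png

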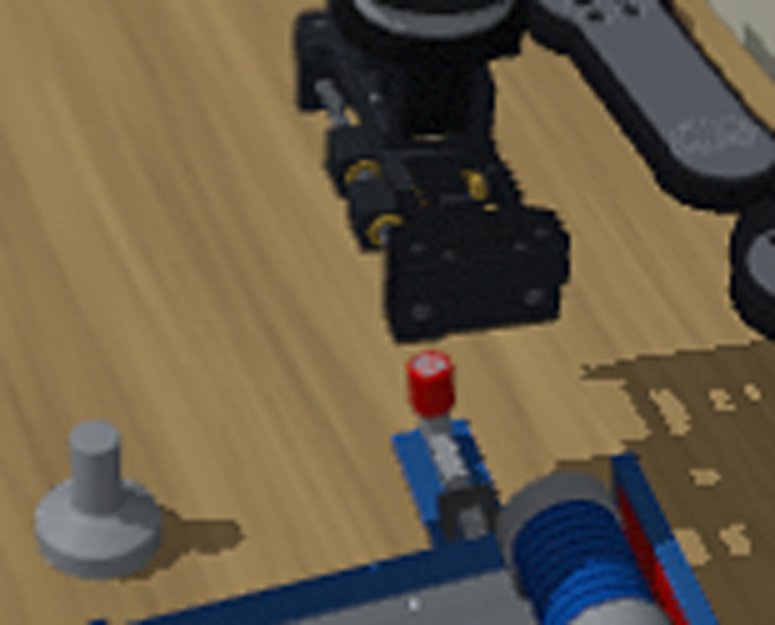

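{"api": "servo_tool", "payload": {"deltas": [{"dx": -0.05, "dy": 0.12, "dz": 0.02, "ax": 0, "ay": 0, "az": 0, "hand": 0}, {"dx": -0.05, "dy": 0.24, "dz": 0.02, "ax": 0, "ay": 0, "az": 0, "hand": 0}, {"dx": -0.05, "dy": 0.34, "dz": 0.02, "ax": 0, "ay": 0, "az": 0, "hand": 0}, {"dx": -0.05, "dy": 0.44, "dz": 0.02, "ax": 0, "ay": 0, "az": 0, "hand": 0}, {"dx": -0.05, "dy": 0.54, "dz": 0.02, "ax": 0, "ay": 0, "az": 0, "hand": 0}, {"dx": -0.05, "dy": 0.64, "dz": 0.02, "ax": 0, "ay": 0, "az": 0, "hand": 0}, {"dx": -0.05, "dy": 0.74, "dz": 0.02, "ax": 0, "ay": 0, "az": 0, "hand": 0}, {"dx": -0.05, "dy": 0.84, "dz": 0.02, "ax": 0, "ay": 0, "az": 0, "hand": 0}, {"dx": -0.05, "dy": 0.92, "dz": 0.02, "ax": 0, "ay": 0, "az": 0, "hand": 0}, {"dx": -0.05, "dy": 0.96, "dz": 0.02, "ax": 0, "ay": 0, "az": 0, "hand": 0}]}}

```text
clock: 9.95
tool_pos: [0.6545, -0.0007, 0.1105]
eef_rot: [0.999, -0.046, 0.001, 0.001]
contact_force: [0.0, 2.1, 2.3]
opening: 0.007
```

```bash
python3 - <<'E'
from h import *
stat();w=snap('wrist','wrist7');s=snap('side','side7');crop(s,225,100,155,125,5,'cs7')
E
```

```text
t 9.95 tip bed mm [44.7 96.6 46.2] F bed [0.14 2.1  2.34] open 0.007 q [-0.15  0.93  0.15  1.59 -0.21  0.64 -1.56] roterr [0.08 7.92 0.  ]
```

View pics/wrist7.png

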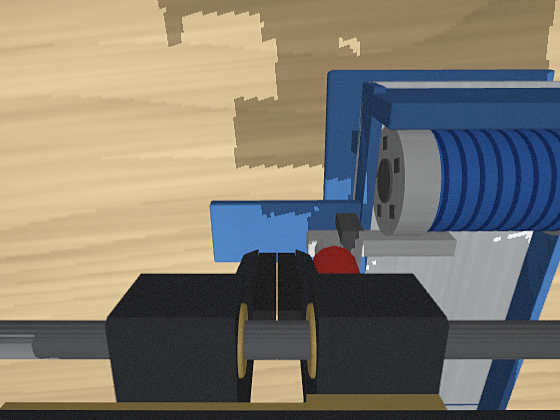

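View pics/cs7.png

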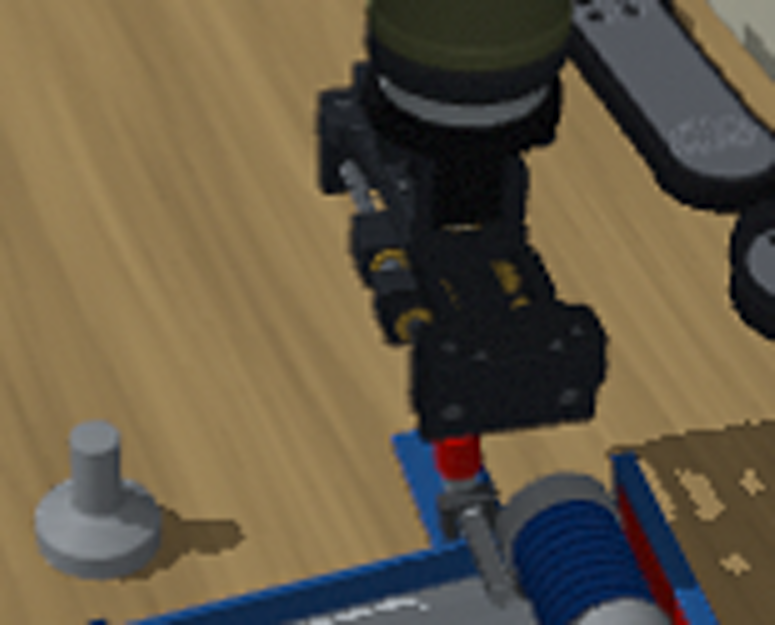

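{"api": "servo_tool", "payload": {"deltas": [{"dx": 0, "dy": 0.03, "dz": 0, "ax": 0, "ay": 0, "az": 0, "hand": 0}, {"dx": 0, "dy": 0.06, "dz": 0, "ax": 0, "ay": 0, "az": 0, "hand": 0}]}}

```text
clock: 10.3
tool_pos: [0.6542, -0.0031, 0.1104]
eef_rot: [0.999, -0.046, 0.001, 0.0]
contact_force: [0.7, 5.2, 0.9]
opening: 0.009
```

```bash
python3 - <<'E'
from h import *
stat()
E
```

```text
t 10.3 tip bed mm [44.6 94.3 46.1] F bed [0.37 5.26 0.84] open 0.009 q [-0.15  0.93  0.15  1.59 -0.21  0.64 -1.55] roterr [0.   7.93 0.05]
```

{"api": "servo_tool", "payload": {"deltas": [{"dx": 0, "dy": 0.03, "dz": 0, "ax": 0, "ay": 0, "az": 0, "hand": 0}, {"dx": 0, "dy": 0.03, "dz": 0, "ax": 0, "ay": 0, "az": 0, "hand": 0}]}}

```text
clock: 10.55
tool_pos: [0.6542, -0.0031, 0.1104]
eef_rot: [0.999, -0.045, 0.001, -0.001]
contact_force: [1.4, 5.3, -0.4]
opening: 0.003
```

```bash
python3 - <<'E'
from h import *
stat()
E
```

```text
t 10.55 tip bed mm [44.5 94.3 46.2] F bed [ 0.88  5.38 -0.51] open 0.003 q [-0.14  0.93  0.15  1.59 -0.21  0.64 -1.55] roterr [-0.12  7.93  0.11]
```

The latch is at its end stop: pushing further raised the force and the position did not change. I'll back off and lift clear.

{"api": "servo_tool", "payload": {"deltas": [{"dx": 0, "dy": -0.2, "dz": 0, "ax": 0, "ay": 0, "az": 0, "hand": 0}, {"dx": 0, "dy": -0.6, "dz": 0, "ax": 0, "ay": 0, "az": 0, "hand": 0}, {"dx": 0, "dy": -0.9, "dz": -0.4, "ax": 0, "ay": 0, "az": 0, "hand": 0}, {"dx": 0, "dy": -1.2, "dz": -1.0, "ax": 0, "ay": 0, "az": 0, "hand": 0}, {"dx": -0.2, "dy": -1.9, "dz": -1.6, "ax": 0, "ay": 0, "az": 0, "hand": 0}, {"dx": -0.4, "dy": -2.7, "dz": -2.0, "ax": 0, "ay": 0, "az": 0, "hand": 0}, {"dx": -0.6, "dy": -3.5, "dz": -2.0, "ax": 0, "ay": 0, "az": 0, "hand": 0}, {"dx": -0.6, "dy": -4.2, "dz": -2.0, "ax": 0, "ay": 0, "az": 0, "hand": 0}, {"dx": -0.6, "dy": -4.2, "dz": -2.0, "ax": 0, "ay": 0, "az": 0, "hand": 0}, {"dx": -0.6, "dy": -4.2, "dz": -2.0, "ax": 0, "ay": 0, "az": 0, "hand": 0}]}}

```text
clock: 11.8
tool_pos: [0.6412, 0.2473, 0.2299]
eef_rot: [0.999, -0.047, 0.0, 0.002]
contact_force: [0.6, -0.1, 0.8]
opening: 0.002
```

```bash
python3 - <<'E'
from h import *
stat();t=snap('top','top8');s=snap('side','side8');crop(t,215,135,130,140,4,'ct8');crop(s,225,130,155,125,5,'cs8')
roller(t,(270,156,320,190));roller(s,(320,195,362,245))
hsv=cv2.cvtColor(t['p'],cv2.COLOR_RGB2HSV)
m=((((hsv[...,0]<8)|(hsv[...,0]>172))&(hsv[...,1]>150)&(hsv[...,2]>70))*255).astype(np.uint8)
nn,l,st,ce=cv2.connectedComponentsWithStats(m)
for i in range(1,nn):
    if st[i,4]>8:
        o,v=rays(t,[ce[i]]);n=B[:,2];k=((O-o)@n+.062)/(v[0]@n);print(st[i],(w2b(o+v[0]*k)*1e3).round(1))
E
```

```text
t 11.8 tip bed mm [ 25.4 342.3 169.5] F bed [ 0.72 -0.08  0.71] open 0.002 q [-0.56  0.83  0.25  1.4  -0.22  0.94 -1.92] roterr [ 0.21  7.94 -0.02]
sleeve bed lo [ 56.2 -41.9  31.1] hi [108.3  30.7  50.8] circ x,z,r [80.8 27.9] 21.8
sleeve bed lo [ 56.  -26.   31.4] hi [114.8  41.5  49.8] circ x,z,r [86.7 19.8] 30.3
[278 156  39   3  50] [100.9   1.9  62. ]
[259 177   9   9  62] [46.  68.3 62. ]
```

View pics/top8.png

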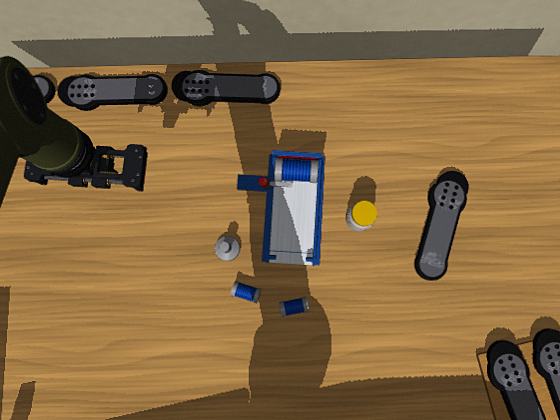

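View pics/ct8.png

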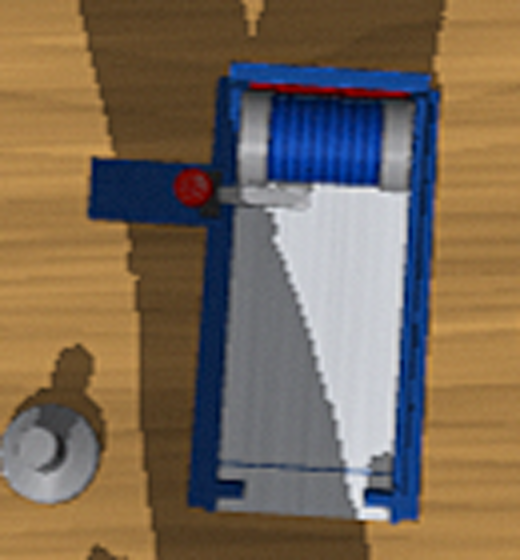

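View pics/cs8.png

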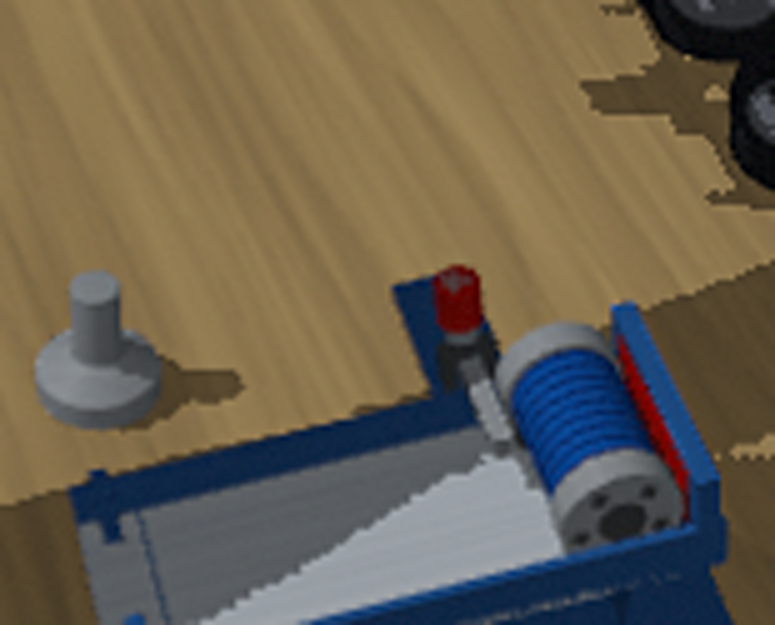

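The knob is at y = 68.3 mm, so the latch is about 45 mm shut. The roller is home against the stop, the bystanders haven't moved and the hand is clear.

```bash
python3 -c "
from plant import r
print(r.finish_job())"
```

```text
the job is handed in; nothing more can be done
None
```

I pushed the roller up the gutter and over both humps with the fingertips, backed off and saw that it stayed put. I then pushed the red knob until the latch hit its end stop, moved the hand well clear and handed the job in at about 12 s. No verdict was reported.

- **Latch:** the knob measured y = 68.3 mm on the bed, where 68 mm is fully shut. During the final push the force read 5.4 N and the position stopped changing.
- **Roller:** the top view put it at x of about 81 mm and z of about 28 mm on the bed, inside the judged range. Both pictures show it resting between the humps and the stop, with the bar across behind it. I did not measure its y at the end.
- **Failed check:** the side-view fit of the roller gave x = 87 mm and a radius of 30 mm. The true radius is 23 mm, so I discarded it. The window I used for that fit also took in the blue stop and wall, which affects the top-view figures too, though less.
- **Bystanders:** by eye, the soles, jar and foot stood where they had been in the first picture.
- **Forces:** the highest reading I saw was about 5.4 N, but I only read it at the end of each move, so the peak while crossing the humps was not recorded.

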